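# Take the spine model apart for display

## Robot

A 7-joint arm with a two-finger parallel gripper is mounted at the origin on the work surface. World frame = base frame: x ahead of the robot, y to its left, z up, the work surface at z = 0. Lengths are in m, angles in rad, forces in N, time in s.
With the tool pointing down it reaches from about 0.425 to 0.8 m from the base axis. Payload 8.3 kg.
Tool frame: the origin (TCP) lies on the mounting face of the last link; the fingertips stand 173 mm ahead of it and the grasp point (between the pads) lies 155 mm ahead of it; z points along the fingers, y is the line along which they close (so a half turn about z gives the same grasp; the last joint's range is limited). The gripper opens to 85 mm and grips with 20 to 120 N. Pads are 22 mm wide; open, the fingers measure 114 mm over their backs; the gripper's body (76 mm by 85 mm) begins 54 mm behind the grasp point. The pads swing forward as they close: fully open they stand 13 mm farther back than shut.
Start: joints at [-1.336, 0.383, 0.016, 1.37, -0.006, 1.388, -0.046], TCP at [0.183, 0.597, 0.405] pointing down, gripper open.
Joint ranges: [-2.95, 2.95], [-0.25, 2.06], [-1.52, 1.56], [0.18, 2.33], [-1.44, 4.58], [0.02, 2.06], [-3.01, 3.01]. Speed limits (rad/s): [2.39, 2.39, 3.01, 3.01, 3.14, 3.14, 3.14].

## Interface

Orientations are given as a rotation vector (axis times angle).
In Python, from rig import read_state, read_camera, camera_model, close_job gives the robot as it stands.
- The arm moves only by the tool servo_tool, never from a script. Its argument "rows" is text: rows parted by semicolons, each of 7 numbers parted by spaces: the turn, a rotation vector about the tool's x, y, z in degrees, then the shift along the tool's x, y, z in mm, then the opening, from 0 (shut) to 1 (fully open). A call has 1 to 20 rows; each row shifts and turns the commanded pose from where the row before left it, along the tool's axes as they then stand; what a row does not reach is not made up. A row lasts 1/8 s, in which the tool goes at most 62.5 mm and 10.7 degrees, less where a joint would pass 70% of its speed; a pose out of reach is approached as far as the arm can. A call with a gripper value outside its range is refused whole. The fingers move at their own pace and stop on an object; the grip force is fixed at half the most. Time passes only in rows, so rows that do not move let the fingers close. It gives the time, the measured TCP pose, the force, the opening and the grip force at its end, in the units of the state.
- read_state(): the state, without advancing time (a new reading comes with each control period).
- read_camera(name): name is "scene" or "top" or "wrist"; returns the picture (420x560x3 uint8, red, green, blue); there is no depth.
- camera_model(name): a dict with "fx", "fy", "cx", "cy" (pixels), "rvec" (rotation vector, rad) and "tvec" (3), from world to camera coordinates, as OpenCV has them; the wrist camera has in their place "mount" (4x4, takes a point from camera to tool coordinates, whose origin is the TCP and whose axes are the flange's). Camera axes: x right, y down, z forward; pixel columns grow to the right and rows downward; lengths in m; the calibration is good to about 2 mm. The wrist camera is an equidistant fisheye: a pixel r from the principal point sees the ray r / f radians off the axis. A picture is of the moment at which its call begins: read the wrist's pose just before it. camera_model takes no time and is no camera call.
- close_job(): hands the job in; it is judged then, once.
The state is a dict: "t": time; "joint_positions": joint angles; "qd": joint speeds; "tau": joint torques, N m; "eef_pos": TCP position; "tool_rot": TCP orientation; "contact_force": force on the tool from outside, world axes, zero at the start; "torque": the same for the moment, N m; "finger_gap": finger opening in m; "grasp_force": force on a finger pad.
Only numpy, scipy, OpenCV 4.12 (cv2) and the standard library are available. Lean on these libraries where they do the work, as an engineer would, in place of code of your own. Each camera call takes 0.05 s, during which the arm holds its last target. There are 200 camera calls.

## Task

Take the stacked spine model apart for the lesson. First lift out the yellow cord and push it down, head up, into the middle of the sprung clip until it stands fully home, letting go only once the jaws have closed on it; then, from the top down, set each vertebra gently and upright on the plate of its own colour, with its solid body centred over the white disc, and leave everything standing released.

Things in the scene. Friction and masses are not known exactly. Their poses are not given: they have to be found in the camera images.
- cord: Yellow cord, 50 g: upright rod, d 10 mm (foot tapers to 4 mm over 16 mm), with a head d 24 mm from 80 to 125 mm above the foot (straight-sided 85 to 118; grip with fingertips 88 up, clear of the vertebra). Origin: centre of the foot; z up the rod. At the start it hangs loose in the 18 x 18 mm canals of the stack, head resting on the red vertebra; lift straight up over 100 mm.
- vert_red: Red vertebra, top of the stack, 70 g, 32 mm tall incl. the white disc (8 mm) under it. Body 36 wide in y: flat sides from x -12 to 17, round front to x -19; behind it the canal (centre x 26), two feet level with the disc (x 22 to 40), side spurs to y +-37 at x 24 to 39, rear spur to x 58. Origin: underside, midway between flat sides. Grip along y at x 0, fingertips 7 mm up.
- vert_green: Green vertebra, middle of the stack, 90 g, 32 mm tall incl. the white disc (8 mm) under it. Body 44 wide in y: flat sides from x -12 to 17, round front to x -27; behind it the canal (centre x 26), two feet level with the disc (x 22 to 40), side spurs to y +-45 at x 24 to 39, rear spur to x 64. Origin: underside, midway between flat sides. Grip along y at x 0, fingertips 7 mm up.
- vert_blue: Blue vertebra, bottom, on a 20 mm high wooden stand, 110 g, 32 mm tall incl. the white disc (8 mm) under it. Body 52 wide in y: flat sides from x -12 to 17, round front to x -35; behind it the canal (centre x 26), two feet level with the disc (x 22 to 40), side spurs to y +-53 at x 24 to 39, rear spur to x 70. Origin: underside, midway between flat sides. Grip along y at x 0, fingertips 7 mm up.
- plate_red: Red flat round display plate, 112 mm in diameter, 6 mm thick, fixed, with a white disc of 44 mm diameter printed at its middle. Origin: centre of its underside (its upper face is 6 mm above); z up.
- plate_green: Green flat round display plate, 112 mm in diameter, 6 mm thick, fixed, with a white disc of 44 mm diameter printed at its middle. Origin: centre of its underside (its upper face is 6 mm above); z up.
- plate_blue: Blue flat round display plate, 112 mm in diameter, 6 mm thick, fixed, with a white disc of 44 mm diameter printed at its middle. Origin: centre of its underside (its upper face is 6 mm above); z up.
- clip: Sprung clip, fixed, on a black foot 70 (x) x 96 (y) x 12 mm high. Two aluminium jaws, 30 mm long in x, 1 mm apart in y at rest, 13 to 43 mm above the table; flared leaves above, to 69 mm (mouth 22 mm wide). The rod pushed down at the middle spreads the jaws (under 10 N) till it stands on the foot, 12 mm up. Origin: centre of the underside; z up; the jaws move along y.
- jaw_left (a joint): Travel of the clip's +y jaw outwards, in m: 0 at rest, about 0.0045 with the cord's rod held between the jaws, at most 0.016. The spring closes it by itself (about 2 N).
- jaw_right (a joint): Travel of the clip's -y jaw outwards, in m: 0 at rest, about 0.0045 with the cord's rod held between the jaws, at most 0.016. The spring closes it by itself (about 2 N).
Mind the look-alikes: they are no part of the job. Several things have the shape of the cord; the one meant has the colours described above.

How it is judged:
By the outcome, as a careful person would: the job done as asked, in the order asked, and still so for the second after the job is handed in, with the robot touching nothing.
It also fails if it takes over 120 s, if anything falls off the work surface, if the arm or the gripper's body presses on something with over 40 N, if the wrist force passes 120 N, or if a joint passes its speed limit or range.

## Working session

There is one attempt and no reset: what is moved stays moved. The work goes in short steps, Python scripts to look and compute and a tool call to move; the robot and the scene stay as the last step left them, time stands still between calls to the robot, and variables do not carry over. Pictures are saved under pics/ and viewed, at most 14 in all, crops included, and the job is handed in when it is done.

Besides the shell and the picture viewer there is one more tool, called in YAML: its name, and indented under it one key for each argument. servo_tool: Moves the arm, as the interface text tells. Its arguments: {"type":"object","properties":{"rows":{"type":"string"}},"required":["rows"]}

```bash
mkdir -p pics
cat > h.py <<'E'
import numpy as np, cv2
from scipy.spatial.transform import Rotation as R
from rig import *
def save(n,f,crop=None,s=1):
    im=read_camera(n)[:,:,::-1]
    if crop: a,b,c,d=crop; im=im[b:d,a:c]
    im=cv2.resize(im,None,fx=s,fy=s,interpolation=cv2.INTER_CUBIC); cv2.imwrite('pics/'+f,im)
def ray(n,u,v):
    m=camera_model(n)
    Rm=R.from_rotvec(m['rvec']).as_matrix(); t=np.array(m['tvec'])
    d=Rm.T@np.array([(u-m['cx'])/m['fx'],(v-m['cy'])/m['fy'],1]); return -Rm.T@t,d
def at(n,u,v,z):
    o,d=ray(n,u,v); return (o+d*(z-o[2])/d[2])
def proj(n,P):
    m=camera_model(n)
    Rm=R.from_rotvec(m['rvec']).as_matrix(); p=Rm@np.array(P)+np.array(m['tvec'])
    return np.array([m['fx']*p[0]/p[2]+m['cx'],m['fy']*p[1]/p[2]+m['cy']])
E
python3 - <<'E'
from h import *
save('top','t.png',None,1.42);save('scene','s.png',None,1.42)
s=read_state();print(s)
for n in('top','scene'):
    m=camera_model(n);print(m,ray(n,m['cx'],m['cy']))
print(camera_model('wrist'))
E
```

```text
{'t': 0.1, 'joint_positions': array([-1.33590154,  0.38414839,  0.01637854,  1.37102108, -0.00630766,
        1.38816787, -0.04650846]), 'qd': array([ 0.00153826, -0.00268426, -0.00123134, -0.0038545 ,  0.00172314,
        0.00065835, -0.00051686]), 'tau': array([ 3.56467674e-03, -6.29142880e+01,  8.47622026e-01, -3.72757244e+01,
        1.68019929e-02,  1.04885304e-02, -9.62961167e-05]), 'eef_pos': array([0.18330246, 0.59737343, 0.40379484]), 'tool_rot': array([-4.65934862e-01, -3.10660928e+00,  2.63760848e-03]), 'contact_force': array([-0.00125087,  0.08410184,  0.7840567 ]), 'torque': array([ 0.03960098, -0.00885283, -0.03159439]), 'grasp_force': 0.0, 'finger_gap': 0.08570907034931216}
{'fx': 467.9030133516636, 'fy': 467.9030133516636, 'cx': 284.13877293994, 'cy': 208.59447965384962, 'rvec': array([ 2.09663072, -2.1196611 ,  0.22371751]), 'tvec': array([-0.00193527,  0.50238935,  0.88448174])} (array([ 0.30385725, -0.00794144,  0.97072883]), array([ 2.11549969e-01,  5.52228793e-04, -9.77367027e-01]))
{'fx': 423.2548942834607, 'fy': 423.2548942834607, 'cx': 277.9522506742694, 'cy': 208.39060874887275, 'rvec': array([ 1.65185242,  1.75792956, -0.83142317]), 'tvec': array([ 0.03623166, -0.26086667,  1.24761974])} (array([1.12822492, 0.03720561, 0.59299533]), array([-0.76961226, -0.05081366, -0.6364864 ]))
{'fx': 325.19226210127806, 'fy': 325.19226210127806, 'cx': 282.55364788078026, 'cy': 209.39213335296344, 'mount': array([[-8.05558595e-05, -9.62336174e-01, -2.71862247e-01,
         6.92458097e-02],
       [ 9.99999983e-01, -3.22796048e-05, -1.82048178e-04,
        -6.70445936e-04],
       [ 1.66415941e-04, -2.71862257e-01,  9.62336160e-01,
         3.08009901e-02],
       [ 0.00000000e+00,  0.00000000e+00,  0.00000000e+00,
         1.00000000e+00]])}
```

View pics/t.png

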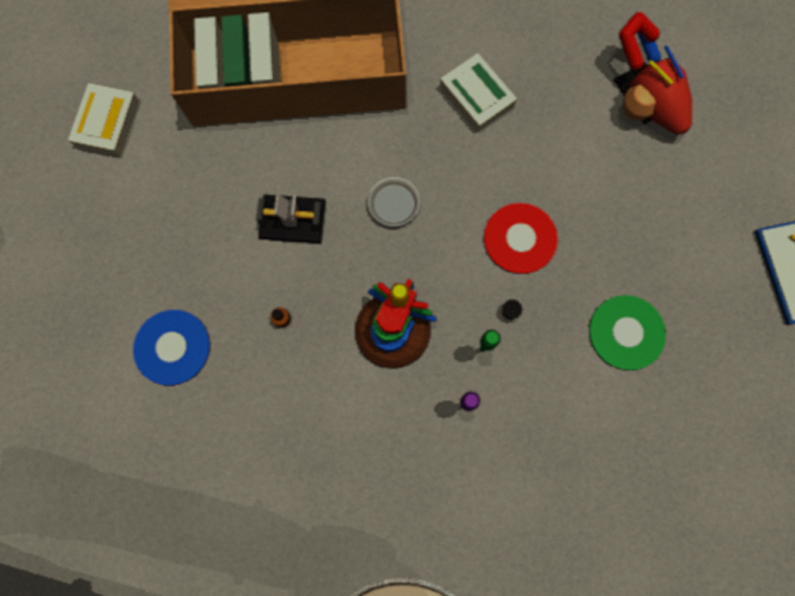

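View pics/s.png

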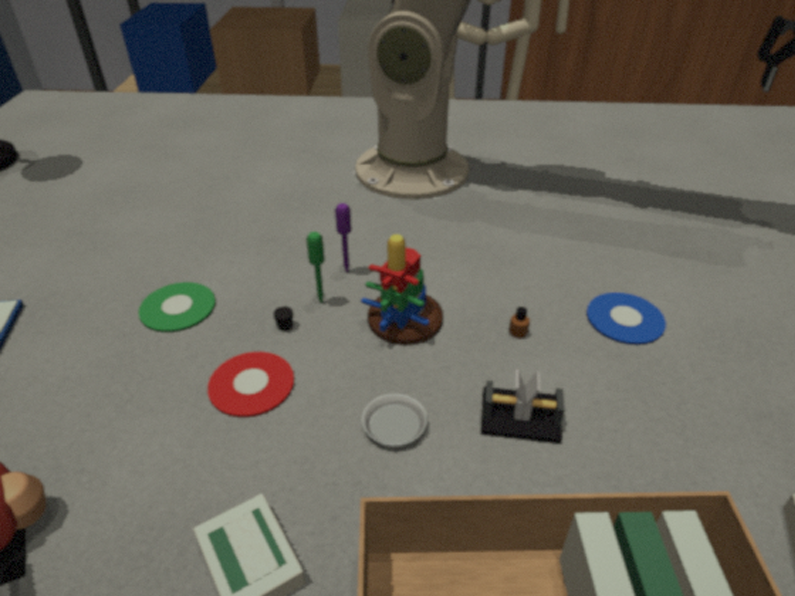

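Run:
```python
from h import *
im=read_camera('top')[:,:,::-1]; sc=read_camera('scene')[:,:,::-1]
a=cv2.resize(im[185:265,240:315],None,fx=5.3,fy=5.3,interpolation=cv2.INTER_CUBIC)
b=cv2.resize(im[125:180,175:235],None,fx=6,fy=6,interpolation=cv2.INTER_CUBIC)
o=np.zeros((430,790,3),np.uint8);o[:a.shape[0],:a.shape[1]]=a[:430,:];o[:b.shape[0],410:410+b.shape[1]]=b
cv2.imwrite('pics/c1.png',o)
a=cv2.resize(sc[160:245,250:320],None,fx=5.5,fy=5.5,interpolation=cv2.INTER_CUBIC)
b=cv2.resize(sc[255:315,335:402],None,fx=5.8,fy=5.8,interpolation=cv2.INTER_CUBIC)
o=np.zeros((470,790,3),np.uint8);o[:a.shape[0],:a.shape[1]]=a[:470];o[:b.shape[0],390:390+b.shape[1]]=b
cv2.imwrite('pics/c2.png',o)
# plates: printed disc centroid
def cen(I,n,c):
    x0,y0=int(c[0]/1.42),int(c[1]/1.42)
    w=(I[y0-18:y0+19,x0-18:x0+19].min(2)>100).astype(np.uint8)
    k,l,st,ce=cv2.connectedComponentsWithStats(w);i=1+np.argmax(st[1:,4])
    p=ce[i]+[x0-18,y0-18]; return at(n,*p,0.006),p,st[i]
for nm,c,d in(('red',(521,238),(251,381)),('green',(628,332),(177,305)),('blue',(171,347),(626,316))):
    print(nm,cen(im,'top',c),cen(sc,'scene',d))
```

```text
red (array([ 0.60251399, -0.18558472,  0.006     ]), array([366.56957929, 166.84466019]), array([  9,   9,  20,  19, 309], dtype=int32)) (array([ 0.60433022, -0.18769252,  0.006     ]), array([176.20809249, 268.15028902]), array([  6,   9,  25,  19, 346], dtype=int32))
green (array([ 0.4562119 , -0.33570776,  0.006     ]), array([441.98285714, 233.34571429]), array([  8,   8,  21,  21, 350], dtype=int32)) (array([ 0.45719766, -0.33829688,  0.006     ]), array([124.11382114, 214.00406504]), array([  7,  11,  23,  15, 246], dtype=int32))
blue (array([0.4415229 , 0.33457279, 0.006     ]), array([119.92957746, 243.86760563]), array([  8,   8,  21,  21, 355], dtype=int32)) (array([0.44278522, 0.33293763, 0.006     ]), array([440.52509653, 222.02702703]), array([  8,  11,  22,  15, 259], dtype=int32))
```

View pics/c1.png

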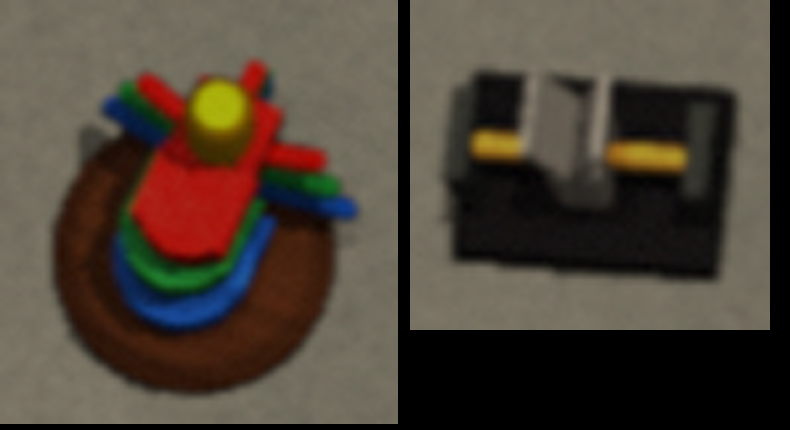

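View pics/c2.png

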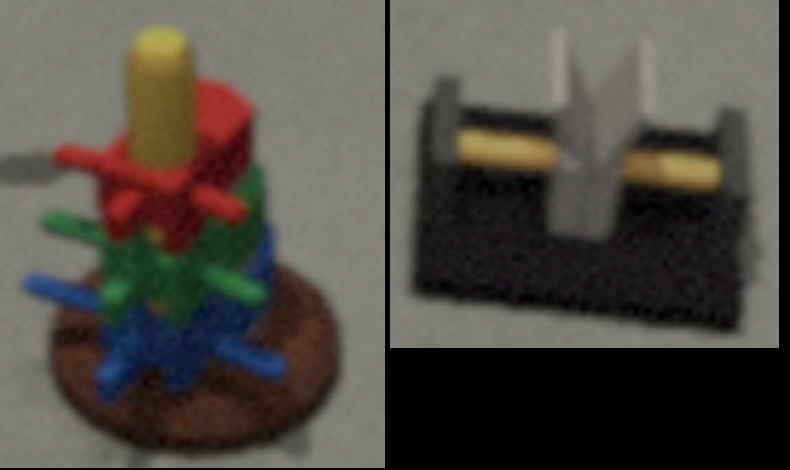

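Run:
```python
from h import *
T=lambda x,y:(x/5.3+240,y/5.3+185)
print('cord top',at('top',*T(219,104),.161),at('scene',161/5.5+250,42/5.5+160,.161))
C=lambda x,y:((x-410)/6+175,y/6+125)
P=[at('top',*C(x,y),.012)[:2] for x,y in((472,72),(735,92),(718,278),(455,262))]
print('clip',np.round(P,4),np.mean(P,0))
e=P[0]-P[1];e2=P[0]-P[3];print(np.degrees(np.arctan2(-e[0],e[1])),np.degrees(np.arctan2(e2[1],e2[0])),np.linalg.norm(e),np.linalg.norm(e2))
# jaw flare tops z=.069: 
for x,y in((528,74),(520,140),(603,74),(597,150)): print('flare',at('top',*C(x,y),.069)[:2])
S=lambda x,y:((x-390)/5.8+335,y/5.8+255)
Q=[at('scene',*S(x,y),.0)[:2] for x,y in((412,295),(738,330))];print('scene base front',Q)
for x,y in((560,30),(647,40),(561,100),(650,112)): print('sflare',at('scene',*S(x,y),.069)[:2])
# red body top z=.116: corners
for x,y in((152,162),(133,210),(265,110),(237,245),(180,258),(215,258)): print('red',at('top',*T(x,y),.116)[:2])
# spur tips red, z~?
for x,y in((325,160),(148,82),(257,68)): print('spur .1',at('top',*T(x,y),.1)[:2])
# stand
for x,y in((55,245),(333,255),(195,392)): print('stand',at('top',*T(x,y),.02)[:2])
st=np.array(read_state()['tool_rot']);print(R.from_rotvec(st).as_matrix().round(3))
```

```text
cord top [ 0.48638672 -0.00256185  0.161     ] [ 0.48972824 -0.00227224  0.161     ]
clip [[0.6727 0.2053]
 [0.6639 0.11  ]
 [0.5941 0.1151]
 [0.6011 0.2089]] [0.63297094 0.15981996]
-5.252046879509958 -2.8939430670006816 0.09564027413010631 0.0716729117901892
flare [0.64983071 0.17351794]
flare [0.62623235 0.17552026]
flare [0.64953194 0.14800449]
flare [0.62237094 0.1493756 ]
scene base front [array([0.66779733, 0.11105727]), array([0.67458881, 0.20558635])]
sflare [0.62327998 0.15002463]
sflare [0.62574997 0.17486307]
sflare [0.65060211 0.14777173]
sflare [0.65360142 0.17236978]
red [0.47589664 0.02148504]
red [0.4588325  0.02819923]
red [ 0.49417617 -0.01848437]
red [ 0.44602226 -0.00807316]
red [0.441654   0.01184707]
red [ 4.41518814e-01 -3.54308830e-04]
spur .1 [ 0.47915407 -0.03992328]
spur .1 [0.50855812 0.02337173]
spur .1 [ 0.51330495 -0.01599983]
stand [0.46277368 0.06257313]
stand [ 0.45765013 -0.04527275]
stand [0.40511327 0.00863212]
[[-0.956  0.293 -0.   ]
 [ 0.293  0.956 -0.001]
 [-0.    -0.001 -1.   ]]
```

servo_tool:
  rows: "0 0 0 -15 -15 0 1;0 0 0 -30 -31 0 1;0 0 0 -30 -31 0 1;0 0 0 -30 -31 0 1;0 0 0 -30 -31 0 1;0 0 0 -30 -31 0 1;0 0 0 -30 -31 0 1;0 0 0 -30 -31 0 1;0 0 0 -30 -31 0 1;0 0 0 -30 -31 0 1;0 0 0 -30 -31 0 1;0 0 0 -30 -31 0 1;0 0 0 -30 -31 0 1;0 0 0 -30 -31 0 1;0 0 0 -30 -31 0 1;0 0 0 -30 -31 0 1;0 0 5 -2 -4 0 0.7;0 0 0 0 0 0 0.7;0 0 0 0 0 0 0.7"

```text
t: 2.58
eef_pos: [0.4876, -0.0014, 0.4046]
tool_rot: [-0.596, -3.084, -0.0]
contact_force: [-0.7, 0.8, -0.3]
finger_gap: 0.0598
grasp_force: 0.0
```

```bash
cat >> h.py <<'E'
from scipy.optimize import least_squares
M=camera_model('wrist')
def tool(s=None):
    s=s or read_state(); T=np.eye(4);T[:3,:3]=R.from_rotvec(s['tool_rot']).as_matrix();T[:3,3]=s['eef_pos'];return T
def wat(T,u,v,z):
    W=T@M['mount']; x,y=u-M['cx'],v-M['cy'];r=np.hypot(x,y);a=r/M['fx']
    d=W[:3,:3]@np.array([np.sin(a)*x/r,np.sin(a)*y/r,np.cos(a)]);o=W[:3,3]
    return o+d*(z-o[2])/d[2]
def wproj(T,P):
    p=np.linalg.inv(T@M['mount'])@np.append(P,1);a=np.arctan2(np.hypot(p[0],p[1]),p[2]);h=np.hypot(p[0],p[1])
    return np.array([M['cx']+M['fx']*a*p[0]/h,M['cy']+M['fx']*a*p[1]/h])
def go(x,y,z,yaw,T=None):
    "tool-frame shift (mm) to world TCP target, and turn about tool z (deg)"
    T=tool() if T is None else T
    c=np.degrees(np.arctan2(-T[1,0],-T[0,0])) ; c=np.degrees(np.arctan2(-T[0,1],T[1,1]))
    print('pos',T[:3,3].round(4),'yaw',c.round(2),'tilt',np.round(T[:2,2],4))
    print('shift mm',(T[:3,:3].T@(np.array([x,y,z])-T[:3,3])*1000).round(1),'turn z',round(c-yaw,2))
E
python3 - <<'E'
from h import *
np.save('T1.npy',tool());go(.488,-.0025,.299,-22)
save('wrist','w1.png',None,1.42)
E
```

```text
pos [ 0.4876 -0.0014  0.4046] yaw -21.88 tilt [-0.0004  0.0002]
shift mm [ -0.8  -0.9 105.6] turn z 0.12
```

View pics/w1.png

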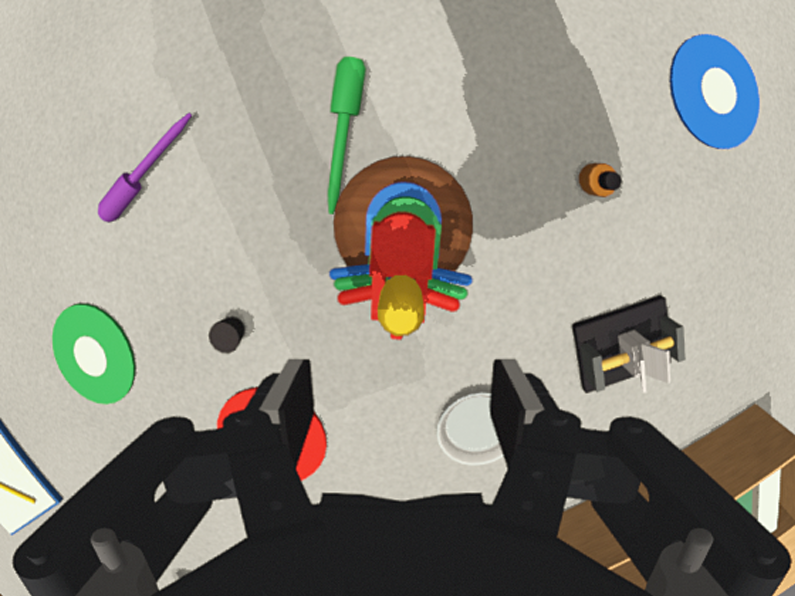

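Run:
```python
from h import *
T=np.load('T1.npy')
w=lambda x,y,z:wat(T,x/1.42,y/1.42,z)[:2].round(4)
print('cord',w(401,319,.161))
print('red spur tips',w(340,297,.1),w(458,305,.1), 'rear',w(397,337,.1))
print('red edges top',w(372,236,.116),w(371,262,.116),w(435,236,.116),w(434,262,.116),'front',w(404,214,.116))
print('clip',[w(*p,.012) for p in((573,323),(661,296),(686,352),(586,391))])
print('flare',[w(*p,.069) for p in((620,343),(644,333),(669,381),(643,390))])
for n,p in(('red?',(272,432)),('green',(90,356)),('blue',(719,91))): print(n,w(*p,.006))
print('pred stack axis', [wproj(T,(.487,-.0025,z))*1.42 for z in(.161,.116)])
```

```text
cord [ 0.4889 -0.0028]
red spur tips [ 0.4804 -0.0402] [0.5125 0.0258] rear [ 0.518  -0.0173]
red edges top [ 0.4512 -0.0053] [ 0.4648 -0.0116] [0.4644 0.0276] [0.4781 0.0217] front [0.4464 0.016 ]
clip [array([0.5949, 0.1155]), array([0.6049, 0.2058]), array([0.6733, 0.2236]), array([0.6659, 0.1114])]
flare [array([0.5993, 0.134 ]), array([0.6  , 0.156]), array([0.6533, 0.1717]), array([0.65  , 0.1462])]
red? [ 0.5977 -0.18  ]
green [ 0.458  -0.3364]
blue [0.4446 0.3331]
pred stack axis [array([400.18346429, 315.25355719]), array([400.36182281, 291.21895542])]
```

servo_tool:
  rows: "0 0 0 -1.5 -1 20 0.7;0 0 0 0 0 30 0.7;0 0 0 0 0 30 0.7;0 0 0 0 0 16 0.7;0 0 0 0 0 8 0.7;0 0 0 0 0 0 0.7;0 0 0 0 0 0 0.1;0 0 0 0 0 0 0.1;0 0 0 0 0 0 0.1;0 0 0 0 0 0 0.1;0 0 0 0 0 0 0.1;0 0 0 0 0 0 0.1"

```text
t: 4.12
eef_pos: [0.4893, -0.0036, 0.3014]
tool_rot: [0.6, 3.082, 0.001]
contact_force: [-0.5, 0.8, 5.5]
finger_gap: 0.0224
grasp_force: 58.8
```

Run:
```python
from h import *
save('scene','s2.png',(200,110,340,250),4)
```

```text
(no output)
```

View pics/s2.png

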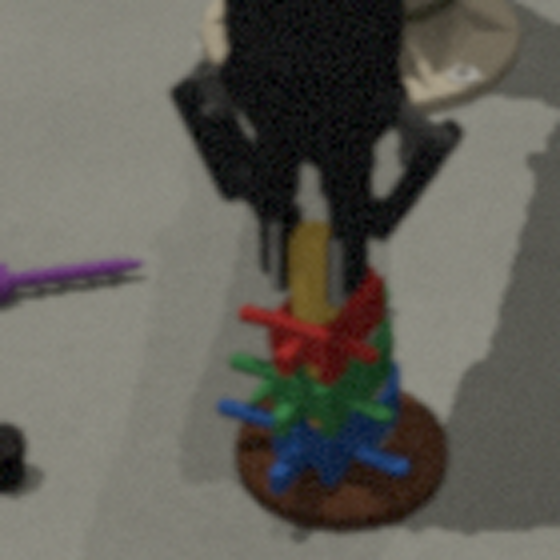

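servo_tool:
  rows: "0 0 0 0 0 -4 0.1;0 0 0 0 0 -8 0.1;0 0 0 0 0 -14 0.1;0 0 0 0 0 -20 0.1;0 0 0 0 0 -24 0.1;0 0 0 0 0 -24 0.1;0 0 0 0 0 -20 0.1;0 0 0 0 0 -12 0.1;0 0 0 0 0 0 0.1"

```text
t: 5.3
eef_pos: [0.489, -0.0038, 0.4276]
tool_rot: [0.601, 3.082, 0.001]
contact_force: [-0.8, 0.3, -0.3]
finger_gap: 0.0218
grasp_force: 58.7
```

Run:
```python
from h import *
T=tool();np.save('T2.npy',T)
im=read_camera('wrist')[:,:,::-1];cv2.imwrite('pics/w2full.png',im)
a=cv2.resize(im[100:260,200:360],None,fx=3.7,fy=3.7,interpolation=cv2.INTER_CUBIC)
cv2.imwrite('pics/w2.png',a);go(.637,.161,.426,-24)
print(read_state()['finger_gap'],read_state()['contact_force'])
```

```text
pos [ 0.4888 -0.0037  0.4267] yaw -22.06 tilt [0.0001 0.0001]
shift mm [-75.5 208.3   0.7] turn z 1.94
0.022122646031424425 [ 0.35901862 -0.1713099  -1.31394686]
```

View pics/w2.png

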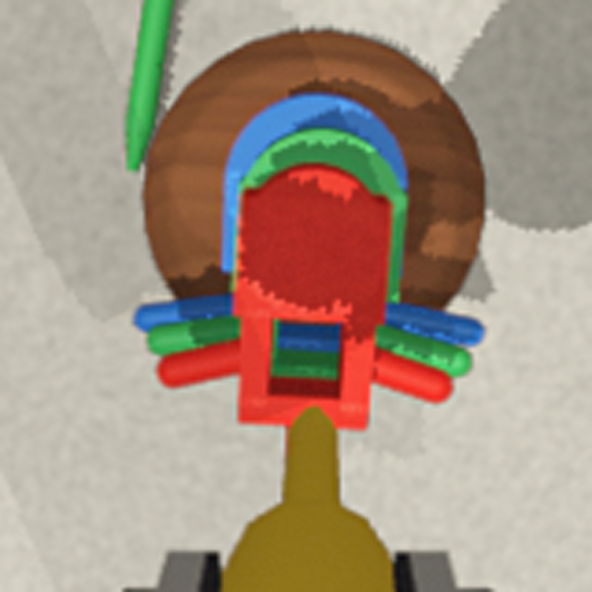

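servo_tool:
  rows: "0 0 0 -8 13 0 0.1;0 0 0 -16 26 0 0.1;0 0 0 -16 26 0 0.1;0 0 0 -16 26 0 0.1;0 0 0 -16 26 0 0.1;0 0 0 -16 26 0 0.1;0 0 0 -16 26 0 0.1;0 0 0 -16 26 0 0.1;0 0 0 -5 13 0 0.1;0 0 0 0 0 0 0.1;0 0 0 0 0 0 0.1"

```text
t: 6.72
eef_pos: [0.6828, 0.1419, 0.4257]
tool_rot: [-0.601, -3.082, 0.002]
contact_force: [-0.7, -0.1, 0.3]
finger_gap: 0.0219
grasp_force: 58.7
```

Run:
```python
from h import *
T=np.load('T2.npy')
w=lambda x,y,z,T=T:wat(T,x/3.7+200,y/3.7+100,z)[:2]
ya=lambda a,b:np.degrees(np.arctan2(*(b-a)[::-1]))
L=[w(241,200,.116),w(237,300,.116)];Rr=[w(389,200,.116),w(386,300,.116)]
print('red yaw',ya(*L),ya(*Rr),'mid',(L[0]+Rr[0])/2,(L[1]+Rr[1])/2,'width',np.linalg.norm(L[0]-Rr[0]))
c=[w(x,y,.116) for x,y in((275,320),(342,320),(268,395),(342,395))];print('canal',np.mean(c,0))
print('spurs',w(160,374,.1),w(451,385,.1))
print('green yaw',ya(w(405,200,.084),w(398,300,.084)))
print('blue yaw',ya(w(225,180,.052),w(222,270,.052)),ya(w(408,170,.052),w(402,270,.052)), 'w',np.linalg.norm(w(225,180,.052)-w(408,180,.052)))
print('foot',w(313,410,.162),'tcp',T[:3,3])
T=tool();np.save('T3.npy',T);go(.637,.161,.426,-24)
save('wrist','w3.png',(150,60,370,290),2.6)
```

```text
red yaw -24.930615554299393 -23.026389705301757 mid [0.45330031 0.01259836] [0.47514118 0.00288396] width 0.034599554386689095
canal [ 0.48782566 -0.00348022]
spurs [ 0.48122543 -0.04126278] [0.51193585 0.02669975]
green yaw -25.167334762485012
blue yaw -24.645986332583476 -24.656307078063872 w 0.052433708368650515
foot [ 0.48805532 -0.00229303] tcp [ 0.48896262 -0.0037958   0.42757695]
pos [0.6828 0.1419 0.4257] yaw -22.08 tilt [-0.0013 -0.0008]
shift mm [49.6  0.5 -0.2] turn z 1.92
```

View pics/w3.png

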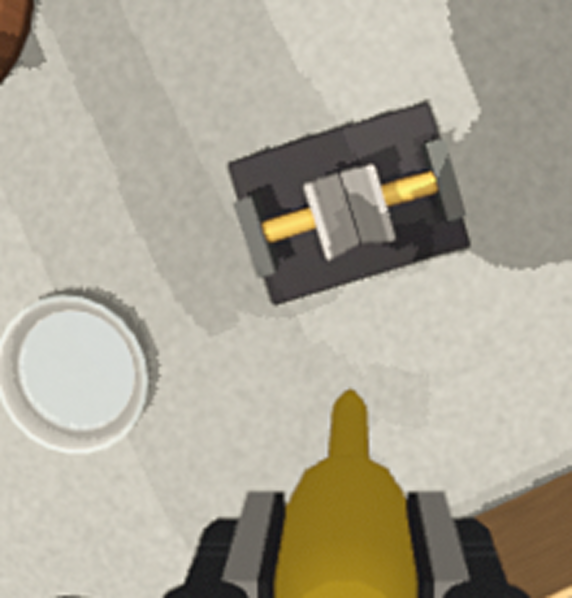

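Run:
```python
from h import *
T=np.load('T3.npy')
w=lambda x,y,z,T=T:wat(T,x/2.6+150,y/2.6+60,z)[:2].round(4)
P=[w(*p,.012) for p in((229,162),(430,101),(470,245),(275,304))]
print('foot',P,np.mean(P,0));
for a,b in((1,0),(2,3)): d=P[a]-P[b];print('yaw y',np.degrees(np.arctan2(-d[0],d[1])),np.linalg.norm(d))
for a,b in((3,0),(2,1)): d=P[a]-P[b];print('yaw x',np.degrees(np.arctan2(d[1],d[0])),np.linalg.norm(d))
F=[w(*p,.069) for p in((306,184),(376,165),(395,238),(331,259))];print('flare',F,np.mean(F,0))
F=[w(*p,.043) for p in((342,172),(362,248))];print('slit',F,np.mean(F,0))
print('cord foot',w(349,393,.161),T[:3,3])
```

```text
foot [array([0.6003, 0.1177]), array([0.6088, 0.2116]), array([0.6765, 0.2048]), array([0.6686, 0.1116])] [0.63855  0.161425]
yaw y -5.172421695637499 0.09428393288360432
yaw y -4.84503491238468 0.09353421833746194
yaw x -5.103651408545776 0.0685718601176897
yaw x -5.735730213766241 0.06804064961477072
flare [array([0.6225, 0.1491]), array([0.6257, 0.1766]), array([0.6547, 0.1729]), array([0.653 , 0.1469])] [0.638975 0.161375]
slit [array([0.6238, 0.1633]), array([0.6564, 0.1591])] [0.6401 0.1612]
cord foot [0.681  0.1428] [0.68278195 0.14185178 0.42574151]
```

servo_tool:
  rows: "0 0 0 23 0.7 0 0.1;0 0 0 23 0.7 0 0.1;0 0 0 0 0 0 0.1;0 0 0 0 0 20 0.1;0 0 0 0 0 28 0.1;0 0 0 0 0 20 0.1;0 0 0 0 0 8 0.1;0 0 0 0 0 8 0.1;0 0 0 0 0 8 0.1;0 0 0 0 0 8 0.1;0 0 0 0 0 0 0.1"

```text
t: 8.15
eef_pos: [0.6405, 0.1607, 0.326]
tool_rot: [-0.601, -3.083, 0.001]
contact_force: [-0.3, 0.1, -0.6]
finger_gap: 0.022
grasp_force: 58.8
```

Run:
```python
from h import *
T=tool();go(.637,.161,.277,-22);np.save('T4.npy',T)
a=read_camera('scene')[:,:,::-1][200:330,320:420];b=read_camera('wrist')[:,:,::-1][100:290,200:360]
a=cv2.resize(a,(400,520),interpolation=cv2.INTER_CUBIC);b=cv2.resize(b,(438,520),interpolation=cv2.INTER_CUBIC)
cv2.imwrite('pics/c4.png',cv2.resize(np.hstack([a,b]),(795,493)))
```

```text
pos [0.6405 0.1607 0.326 ] yaw -22.06 tilt [-0.0011 -0.0004]
shift mm [ 3.3 -1.  49. ] turn z -0.06
```

View pics/c4.png

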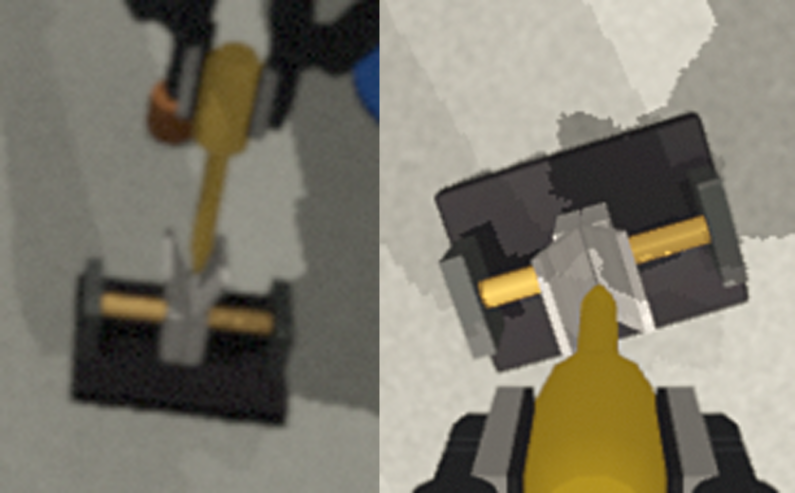

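servo_tool:
  rows: "0 0 0 0 -0.3 7 0.1;0 0 0 0 0 7 0.1;0 0 0 0 0 7 0.1;0 0 0 0 0 7 0.1;0 0 0 0 0 7 0.1;0 0 0 0 0 5 0.1;0 0 0 0 0 0 0.1"

```text
t: 9.12
eef_pos: [0.6403, 0.1604, 0.2858]
tool_rot: [-0.601, -3.082, 0.001]
contact_force: [0.7, -0.0, -2.7]
finger_gap: 0.0219
grasp_force: 58.7
```

servo_tool:
  rows: "0 0 0 0 0 3 0.1;0 0 0 0 0 3 0.1;0 0 0 0 0 2 0.1;0 0 0 0 0 0 0.1"

```text
t: 9.62
eef_pos: [0.6405, 0.1604, 0.2785]
tool_rot: [-0.601, -3.083, 0.0]
contact_force: [-0.1, -0.6, -0.4]
finger_gap: 0.0221
grasp_force: 58.9
```

servo_tool:
  rows: "0 0 0 0 0 1 0.1;0 0 0 0 0 1 0.1;0 0 0 0 0 1 0.1;0 0 0 0 0 0 0.1"

```text
t: 10.12
eef_pos: [0.641, 0.1603, 0.2771]
tool_rot: [0.601, 3.082, 0.001]
contact_force: [-1.7, -0.2, 8.8]
finger_gap: 0.0218
grasp_force: 59.8
```

servo_tool:
  rows: "0 0 0 0 0 0.5 0.1;0 0 0 0 0 0 0.1;0 0 0 0 0 0 0.1;0 0 0 0 0 0 0.7;0 0 0 0 0 0 0.7;0 0 0 0 0 0 0.7;0 0 0 0 0 0 0.7;0 0 0 0 0 -10 0.7;0 0 0 0 0 -25 0.7;0 0 0 0 0 -35 0.7;0 0 0 0 0 -35 0.7;0 0 0 0 0 -10 0.7"

```text
t: 11.62
eef_pos: [0.641, 0.1601, 0.3938]
tool_rot: [0.6, 3.079, 0.004]
contact_force: [-0.0, -0.5, -0.1]
finger_gap: 0.0595
grasp_force: 0.0
```

Run:
```python
from h import *
T=tool();go(.4640,.0078,.400,-24.4);np.save('T5.npy',T)
a=read_camera('scene')[:,:,::-1][200:330,320:420];b=read_camera('wrist')[:,:,::-1][100:290,200:360]
a=cv2.resize(a,(400,520),interpolation=cv2.INTER_CUBIC);b=cv2.resize(b,(438,520),interpolation=cv2.INTER_CUBIC)
cv2.imwrite('pics/c5.png',cv2.resize(np.hstack([a,b]),(795,493)))
```

```text
pos [0.641  0.1601 0.3938] yaw -22.07 tilt [0.0047 0.0014]
shift mm [ 106.8 -207.6   -7.3] turn z 2.33
```

View pics/c5.png

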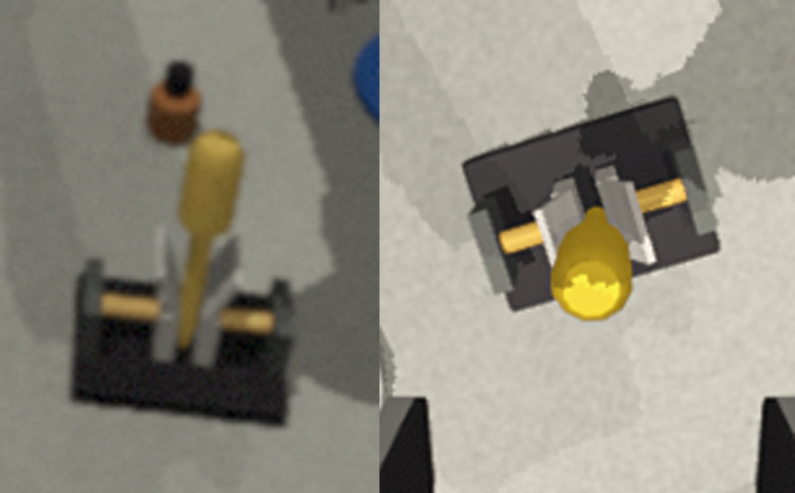

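servo_tool:
  rows: "0 0 0 7 -13 0 0.7;0 0 0 14 -27 0 0.7;0 0 0 14 -27 0 0.7;0 0 0 14 -27 0 0.7;0 0 0 14 -27 0 0.7;0 0 0 14 -27 0 0.7;0 0 0 14 -27 0 0.7;0 0 0 10 -20 0 0.7;0 0 0 6 -12 0 0.7;0 0 2.3 0 0 0 0.7;0 0 0 0 0 0 0.7"

```text
t: 13.1
eef_pos: [0.4636, 0.0091, 0.3897]
tool_rot: [-0.662, -3.07, 0.0]
contact_force: [0.1, -0.1, -0.2]
finger_gap: 0.0599
grasp_force: 0.0
```

Run:
```python
from h import *
print(proj('scene',(.6392,.161,.137)),'seen head top approx',320+218/397*100, 200+145/493*130)
T=tool();go(.4642,.0076,.263,-24.4);np.save('T6.npy',T)
save('wrist','w6.png',(200,90,360,250),3.7)
```

```text
[377.89368117 237.7048143 ] seen head top approx 374.911838790932 238.23529411764707
pos [0.4636 0.0091 0.3897] yaw -24.32 tilt [-0.0007 -0.0001]
shift mm [ -1.3  -1.  126.7] turn z 0.08
```

View pics/w6.png

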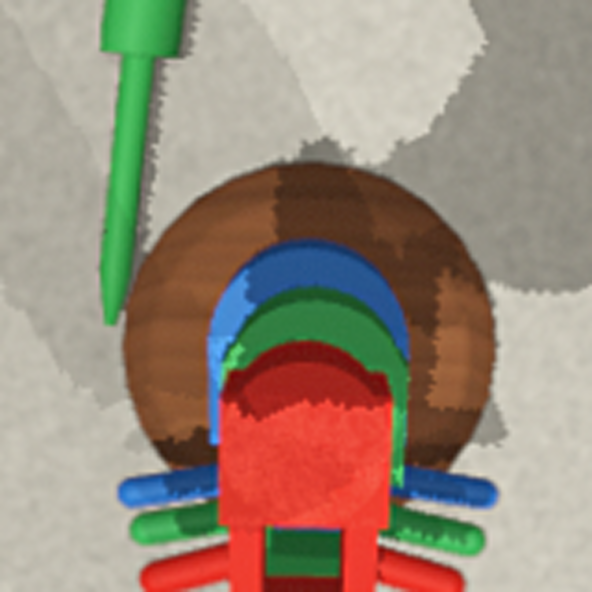

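Run:
```python
from h import *
T=np.load('T5.npy')
w=lambda x,y,z:wat(T,(x-379.5)/2.597+200,y/2.595+100,z)[:2].round(4)
print('head top',w(593,293,.137),'clip',np.mean([w(*p,.012) for p in((462,162),(677,97),(719,250),(513,310))],0))
im=read_camera('scene');t=read_camera('top')
def blob(I,x0,y0,x1,y1):
    h=cv2.cvtColor(I[y0:y1,x0:x1],cv2.COLOR_RGB2HSV);m=(h[...,0]>22)&(h[...,0]<34)&(h[...,1]>150)&(h[...,2]>60)
    v,u=np.nonzero(m);return u,v,x0,y0
cv2.imwrite('pics/c7.png',np.hstack([cv2.resize(im[200:330,320:420,::-1],(390,507),interpolation=3),cv2.resize(t[110:180,180:235,::-1],(398,507),interpolation=3)]))
for n in('scene','top'):
    print(n,[proj(n,(.6392,.1612,z)).round(1) for z in(.012,.092,.137)])
```

```text
head top [0.6394 0.1605] clip [0.63835 0.16095]
scene [array([367.5, 289.7]), array([373.9, 257.8]), array([378. , 237.7])]
top [array([205.3, 151.5]), array([198.5, 138.1]), array([194.2, 129.6])]
```

View pics/c7.png

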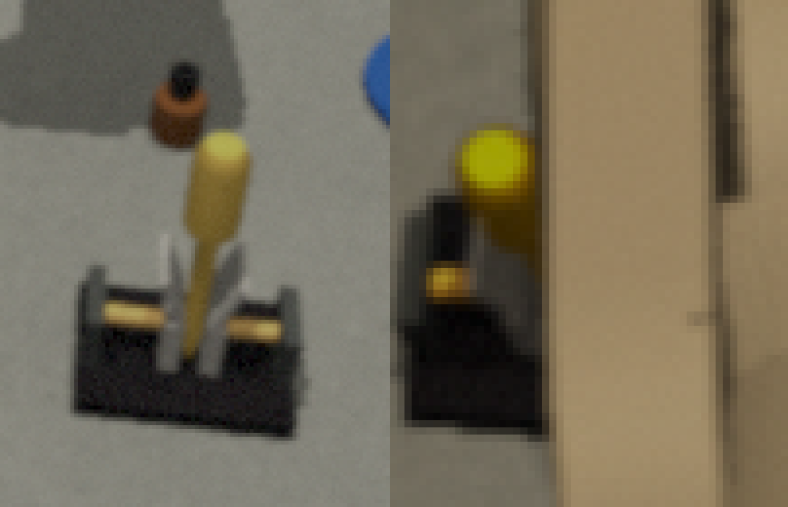

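servo_tool:
  rows: "0 0 0 -1.3 -0.8 15 0.7;0 0 0 0 0 30 0.7;0 0 0 0 0 30 0.7;0 0 0 0 0 25 0.7;0 0 0 0 0 15 0.7;0 0 0 0 0 8 0.7;0 0 0 0 0 4 0.7;0 0 0 0 0 0 0.7;0 0 0 0 0 0 0.35;0 0 0 0 0 0 0.3;0 0 0 0 0 0 0.3;0 0 0 0 0 0 0.3;0 0 0 0 0 0 0.3"

```text
t: 14.88
eef_pos: [0.465, 0.0075, 0.264]
tool_rot: [0.663, 3.069, 0.001]
contact_force: [-0.4, -0.5, 6.4]
finger_gap: 0.0352
grasp_force: 60.4
```

Run:
```python
from h import *
go(.4642,.0076,.263,-24.4);s=read_state();print(s['finger_gap'],s['contact_force'],s['torque'])
```

```text
pos [0.465  0.0075 0.264 ] yaw -24.36 tilt [0.0016 0.0005]
shift mm [ 0.7 -0.2  1. ] turn z 0.04
0.035158154253154134 [-0.36746963 -0.49180346  6.43575363] [-0.09442104  0.16755126  0.00112028]
```

servo_tool:
  rows: "0 0 0 0 0 -3 0.3;0 0 0 0 0 -6 0.3;0 0 0 0 0 -12 0.3;0 0 0 0 0 -20 0.3;0 0 0 0 0 -24 0.3;0 0 0 0 0 -20 0.3;0 0 0 0 0 -12 0.3;0 0 0 -11 -6 -3 0.3;0 0 0 -24 -14 0 0.3;0 0 0 -24 -14 0 0.3;0 0 0 -24 -14 0 0.3;0 0 0 -24 -14 0 0.3;0 0 0 -24 -14 0 0.3;0 0 0 -24 -14 0 0.3;0 0 0 -24 -14 0 0.3;0 0 0 -17 -10 0 0.3;0 0 0 -10 -5 0 0.3;0 0 0 0 0 0 0.3;0 0 0 0 0 0 0.3"

```text
t: 17.25
eef_pos: [0.603, -0.1853, 0.3629]
tool_rot: [-0.662, -3.07, -0.0]
contact_force: [-0.7, 1.4, -1.1]
finger_gap: 0.0348
grasp_force: 59.7
```

Run:
```python
from h import *
T=tool();go(.604,-.1866,.188,-24.4,T);np.save('T8.npy',T);s=read_state();print(s['finger_gap'],s['contact_force'],s['torque'])
save('wrist','w8.png',(150,30,420,250),2.6)
```

```text
pos [ 0.603  -0.1853  0.3629] yaw -24.32 tilt [-0.0006  0.0004]
shift mm [ -1.6  -0.8 174.9] turn z 0.08
0.034756371892470564 [-0.74964984  1.35454545 -1.10151782] [ 0.03315514  0.05242293 -0.03965234]
```

View pics/w8.png

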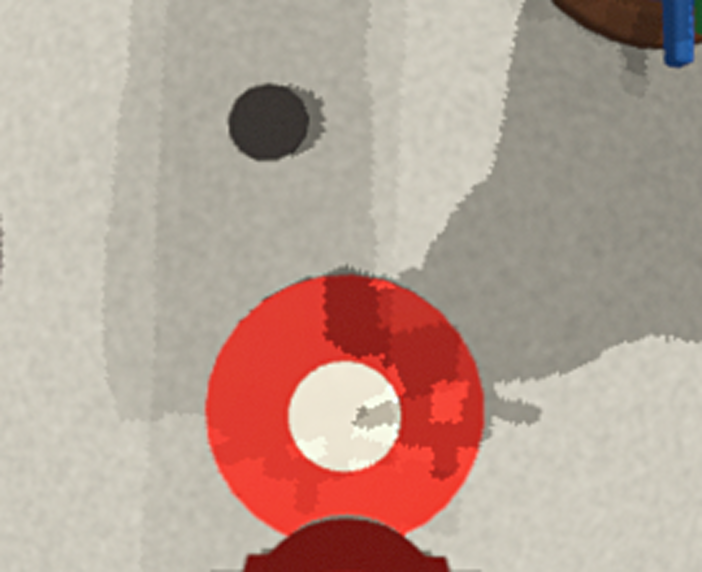

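Run:
```python
from h import *
T=np.load('T8.npy')
P=[wat(T,x/2.6+150,y/2.6+30,.006) for x,y in((288,416),(402,416),(345,360),(345,471))]
print(np.round(P,4),np.mean(P,0)); go(*np.mean(P,0)[:2],.186,-24.4,T)
```

```text
[[ 0.5953 -0.2072  0.006 ]
 [ 0.6139 -0.1662  0.006 ]
 [ 0.5843 -0.1775  0.006 ]
 [ 0.6252 -0.196   0.006 ]] [ 0.60468255 -0.18671782  0.006     ]
pos [ 0.603  -0.1853  0.3629] yaw -24.32 tilt [-0.0006  0.0004]
shift mm [ -2.2  -0.6 176.9] turn z 0.08
```

servo_tool:
  rows: "0 0 0 -2.7 -0.6 15 0.3;0 0 0 0 0 30 0.3;0 0 0 0 0 35 0.3;0 0 0 0 0 35 0.3;0 0 0 0 0 25 0.3;0 0 0 0 0 14 0.3;0 0 0 0 0 8 0.3;0 0 0 0 0 4 0.3;0 0 0 0 0 3 0.3;0 0 0 0 0 2 0.3;0 0 0 0 0 0 0.3"

```text
t: 18.68
eef_pos: [0.6054, -0.1876, 0.1924]
tool_rot: [0.663, 3.071, 0.0]
contact_force: [-0.4, -0.1, -0.5]
finger_gap: 0.0352
grasp_force: 59.7
```

servo_tool:
  rows: "0 0 0 0 0 2 0.3;0 0 0 0 0 1.5 0.3;0 0 0 0 0 1 0.3;0 0 0 0 0 0 0.3"

```text
t: 19.18
eef_pos: [0.6053, -0.1875, 0.1876]
tool_rot: [-0.663, -3.071, 0.0]
contact_force: [0.0, 0.2, -0.8]
finger_gap: 0.0351
grasp_force: 59.7
```

servo_tool:
  rows: "0 0 0 0 0 1 0.3;0 0 0 0 0 0.5 0.3;0 0 0 0 0 0 0.3;0 0 0 0 0 0 0.3"

```text
t: 19.68
eef_pos: [0.6053, -0.1875, 0.1862]
tool_rot: [-0.663, -3.071, 0.0]
contact_force: [-0.1, 0.5, -0.3]
finger_gap: 0.0349
grasp_force: 59.8
```

servo_tool:
  rows: "0 0 0 0 0 0.7 0.3;0 0 0 0 0 0.5 0.3;0 0 0 0 0 0 0.3"

```text
t: 20.05
eef_pos: [0.6053, -0.1876, 0.1861]
tool_rot: [0.663, 3.07, 0.001]
contact_force: [-4.4, 2.0, 10.1]
finger_gap: 0.035
grasp_force: 60.9
```

servo_tool:
  rows: "0 0 0 0 0 -0.5 0.3;0 0 0 0 0 0 0.45;0 0 0 0 0 0 0.55;0 0 0 0 0 0 0.7;0 0 0 0 0 0 0.7;0 0 0 0 0 -8 0.7;0 0 0 0 0 -20 0.7;0 0 0 0 0 -35 0.7;0 0 0 0 0 -40 0.9;0 0 0 0 0 -40 0.9;0 0 0 0 0 -20 0.9;0 0 0 0 0 -10 0.9;0 0 0 0 0 0 0.9"

```text
t: 21.68
eef_pos: [0.6053, -0.1877, 0.3594]
tool_rot: [0.663, 3.07, 0.0]
contact_force: [-0.3, -0.2, -0.0]
finger_gap: 0.0771
grasp_force: 0.0
```

Run:
```python
from h import *
T=tool();go(.4642,.0076,.36,-24.4);np.save('T9.npy',T)
save('wrist','w9.png',(180,70,400,290),2.6)
```

```text
pos [ 0.6053 -0.1877  0.3594] yaw -24.37 tilt [ 0.0014 -0.0002]
shift mm [209.1 119.7  -0.8] turn z 0.03
```

View pics/w9.png

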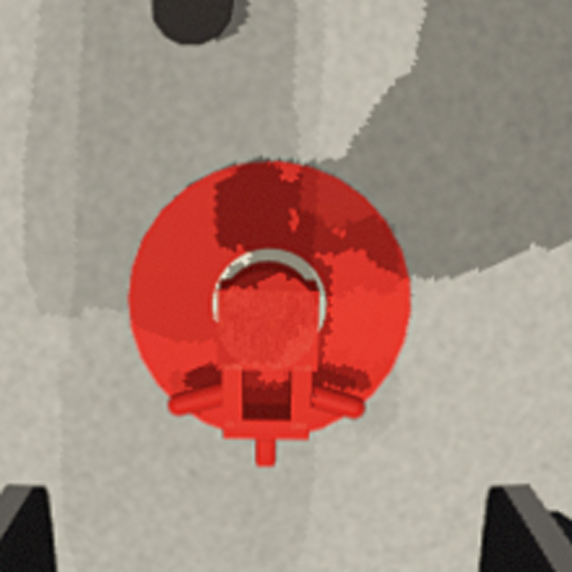

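servo_tool:
  rows: "0 0 0 12 7 0 0.9;0 0 0 26 15 0 0.9;0 0 0 26 15 0 0.9;0 0 0 26 15 0 0.9;0 0 0 26 15 0 0.9;0 0 0 26 15 0 0.9;0 0 0 26 15 0 0.9;0 0 0 21 11.7 0 0.9;0 0 0 14 8 0 0.9;0 0 0 6 3 0 0.9;0 0 0 0 0 0 0.9;0 0 0 0 0 0 0.9"

```text
t: 23.22
eef_pos: [0.4644, 0.0072, 0.3584]
tool_rot: [-0.664, -3.071, 0.001]
contact_force: [0.6, 0.4, -0.6]
finger_gap: 0.077
grasp_force: 0.0
```

```bash
cat >> h.py <<'E'
def mask(I,c):
    h=cv2.cvtColor(I,cv2.COLOR_RGB2HSV);lo,hi={'green':(45,85),'blue':(95,125),'red':(0,8)}[c]
    return ((h[...,0]>=lo)&(h[...,0]<=hi)&(h[...,1]>120)&(h[...,2]>40)).astype(np.uint8)
def edges(T,I,c,z,hw,guess):
    "body side edges + canal in tool-aligned top-plane raster at height z; prints lateral edges by x"
    m=mask(I,c); g,yaw=np.array(guess[:2]),np.radians(guess[2])
    ex=np.array([np.cos(yaw),np.sin(yaw)]);ey=np.array([-ex[1],ex[0]])
    xs=np.arange(-45,80)*1e-3; ys=np.arange(-70,70.5,.5)*1e-3
    X,Y=np.meshgrid(xs,ys,indexing='ij')
    uv=np.array([wproj(T,np.append(g+a*ex+b*ey,z)) for a,b in zip(X.ravel(),Y.ravel())],np.float32)
    r=cv2.remap(m*255,uv[:,0].reshape(X.shape),uv[:,1].reshape(X.shape),cv2.INTER_LINEAR)
    return xs*1e3,ys*1e3,r>127
def report(T,I,c,z,guess,step=3):
    xs,ys,r=edges(T,I,c,z,0,guess)
    for i in range(0,len(xs),step):
        d=np.diff(np.r_[0,r[i].astype(int),0]);s=np.nonzero(d==1)[0];e=np.nonzero(d==-1)[0]-1
        print(int(xs[i]),[(ys[a],ys[b]) for a,b in zip(s,e) if b-a>3])
E
python3 - <<'E'
from h import *
T=tool();go(.4642,.0076,.230,-24.4);np.save('T10.npy',T)
I=read_camera('wrist');np.save('I10.npy',I)
print('green top');report(T,I,'green',.084,(.4642,.0076,-24.4),4)
E
```

```text
pos [0.4644 0.0072 0.3584] yaw -24.4 tilt [-0.0001 -0.0004]
shift mm [  0.4   0.3 128.4] turn z -0.0
green top
-45 [(np.float64(-45.0), np.float64(-39.0))]
-41 [(np.float64(-45.5), np.float64(-39.5))]
-37 [(np.float64(-46.0), np.float64(-40.0))]
-33 [(np.float64(-47.0), np.float64(-41.0))]
-29 [(np.float64(-46.0), np.float64(-42.0)), (np.float64(-6.500000000000001), np.float64(9.5))]
-25 [(np.float64(-46.5), np.float64(-43.50000000000001)), (np.float64(-12.0), np.float64(15.0))]
-21 [(np.float64(-14.5), np.float64(18.5))]
-17 [(np.float64(-18.000000000000004), np.float64(20.0))]
-13 [(np.float64(-18.5), np.float64(22.5))]
-9 [(np.float64(-19.5), np.float64(23.5))]
-5 [(np.float64(-20.5), np.float64(23.5))]
-1 [(np.float64(-20.5), np.float64(23.5))]
3 [(np.float64(-20.5), np.float64(23.5))]
7 [(np.float64(-20.5), np.float64(9.5)), (np.float64(11.0), np.float64(23.5))]
11 [(np.float64(-20.5), np.float64(23.0))]
15 [(np.float64(-21.0), np.float64(23.0))]
19 [(np.float64(-14.5), np.float64(-8.0)), (np.float64(8.5), np.float64(17.0))]
23 [(np.float64(-30.5), np.float64(-8.0)), (np.float64(8.5), np.float64(22.0))]
27 [(np.float64(-42.0), np.float64(-8.0)), (np.float64(8.5), np.float64(37.0))]
31 [(np.float64(-41.5), np.float64(-30.5)), (np.float64(-14.5), np.float64(15.5)), (np.float64(22.0), np.float64(43.50000000000001))]
35 [(np.float64(-15.0), np.float64(15.5))]
39 [(np.float64(-15.0), np.float64(15.5))]
43 [(np.float64(-3.5), np.float64(3.5))]
47 [(np.float64(-3.5), np.float64(2.5))]
51 [(np.float64(-3.5), np.float64(2.5))]
55 [(np.float64(-3.5), np.float64(2.5))]
59 [(np.float64(-2.5), np.float64(2.0))]
63 []
67 []
71 []
75 []
79 []
```

servo_tool:
  rows: "0 0 2 0.4 1.7 15 0.9;0 0 0 0 0 30 0.9;0 0 0 0 0 30 0.9;0 0 0 0 0 25 0.9;0 0 0 0 0 15 0.9;0 0 0 0 0 8 0.9;0 0 0 0 0 4 0.9;0 0 0 0 0 0 0.9;0 0 0 0 0 0 0.5;0 0 0 0 0 0 0.4;0 0 0 0 0 0 0.4;0 0 0 0 0 0 0.4;0 0 0 0 0 0 0.4"

```text
t: 24.9
eef_pos: [0.4651, 0.0094, 0.2322]
tool_rot: [0.716, 3.058, 0.001]
contact_force: [-0.7, 0.6, 5.7]
finger_gap: 0.0433
grasp_force: 61.8
```

Run:
```python
from h import *
go(.4564,-.0337,.230,-26.4);s=read_state();print(s['finger_gap'],s['contact_force'],s['torque'])
```

```text
pos [0.4651 0.0094 0.2322] yaw -26.36 tilt [0.0014 0.0005]
shift mm [-11.4 -42.5   2.2] turn z 0.04
0.04330590700872491 [-0.66737943  0.55527674  5.7011688 ] [-0.05708488  0.20663512  0.02399331]
```

servo_tool:
  rows: "0 0 0 0 0 -3 0.4;0 0 0 0 0 -6 0.4;0 0 0 0 0 -14 0.4;0 0 0 0 0 -24 0.4;0 0 0 0 0 -28 0.4;0 0 0 0 0 -20 0.4;0 0 0 0 0 -10 0.4;0 0 0 -6 -12 -5 0.4;0 0 0 -14 -30 0 0.4;0 0 0 -14 -30 0 0.4;0 0 0 -14 -30 0 0.4;0 0 0 -14 -30 0 0.4;0 0 0 -14 -30 0 0.4;0 0 0 -14 -30 0 0.4;0 0 0 -14 -30 0 0.4;0 0 0 -14 -30 0 0.4;0 0 0 -14 -30 0 0.4;0 0 0 -9 -20 0 0.4;0 0 0 -6 -11 0 0.4;0 0 0 0 0 0 0.4"

```text
t: 27.4
eef_pos: [0.4568, -0.3372, 0.3411]
tool_rot: [-0.719, -3.057, 0.001]
contact_force: [-0.5, -0.3, -0.3]
finger_gap: 0.0429
grasp_force: 61.2
```

```bash
cat >> h.py <<'E'
def disc(T,I,g,R0=22,z=.006):
    "centre of white printed disc: radial-edge circle fit in ground raster around guess"
    xs=np.arange(-60,60.5,.5)*1e-3;X,Y=np.meshgrid(xs,xs,indexing='ij')
    uv=np.array([wproj(T,(g[0]+a,g[1]+b,z)) for a,b in zip(X.ravel(),Y.ravel())],np.float32).reshape(*X.shape,2)
    im=cv2.remap(I,uv[...,0],uv[...,1],cv2.INTER_LINEAR)
    h=cv2.cvtColor(im,cv2.COLOR_RGB2HSV);m=((h[...,1]<70)&(np.hypot(X,Y)<.035)).astype(np.uint8)
    k,l,st,ce=cv2.connectedComponentsWithStats(m);i=1+np.argmax(st[1:,4])
    (b,a),r=cv2.minEnclosingCircle(np.argwhere(l==i)[:,::-1].astype(np.float32))
    print('disc ctr',g[0]-.06+a*.0005,g[1]-.06+b*.0005,'r mm',r*.5,'area',st[i,4]*.25,'full',np.pi*484)
    return np.array([g[0]-.06+a*.0005,g[1]-.06+b*.0005])
E
python3 - <<'E'
from h import *
T=tool();I=read_camera('wrist');np.save('T11.npy',T);np.save('I11.npy',I)
c=disc(T,I,(.4575,-.3365));go(*c,.186,-26.4,T);s=read_state();print(s['finger_gap'],s['contact_force'])
T=np.load('T8.npy')
E
```

```text
disc ctr 0.45798692321777346 -0.33712635803222657 r mm 22.637910842895508 area 1553.5 full 1520.53084433746
pos [ 0.4568 -0.3372  0.3411] yaw -26.46 tilt [-0.0012 -0.0004]
shift mm [ -1.2   0.7 155.1] turn z -0.06
0.04315307313749116 [ 0.86791795  0.0560275  -0.90555628]
```

servo_tool:
  rows: "0 0 0 -3.7 0.6 15 0.4;0 0 0 0 0 30 0.4;0 0 0 0 0 35 0.4;0 0 0 0 0 30 0.4;0 0 0 0 0 18 0.4;0 0 0 0 0 10 0.4;0 0 0 0 0 6 0.4;0 0 0 0 0 4 0.4;0 0 0 0 0 2 0.4;0 0 0 0 0 1.5 0.4;0 0 0 0 0 1 0.4;0 0 0 0 0 0 0.4"

```text
t: 28.95
eef_pos: [0.4609, -0.3374, 0.1891]
tool_rot: [0.716, 3.059, -0.0]
contact_force: [-0.1, -0.1, -0.0]
finger_gap: 0.0431
grasp_force: 61.2
```

servo_tool:
  rows: "0 0 0 0 0 1 0.4;0 0 0 0 0 0.7 0.4;0 0 0 0 0 0 0.4"

```text
t: 29.32
eef_pos: [0.4609, -0.3374, 0.1872]
tool_rot: [-0.716, -3.059, 0.0]
contact_force: [0.0, -0.7, -1.0]
finger_gap: 0.0431
grasp_force: 61.2
```

servo_tool:
  rows: "0 0 0 0 0 0.7 0.4;0 0 0 0 0 0.5 0.4;0 0 0 0 0 0 0.4"

```text
t: 29.7
eef_pos: [0.4609, -0.3375, 0.1863]
tool_rot: [0.716, 3.059, 0.0]
contact_force: [-1.7, 1.4, 3.0]
finger_gap: 0.0431
grasp_force: 61.6
```

servo_tool:
  rows: "0 0 0 0 0 0.5 0.4;0 0 0 0 0 0 0.4"

```text
t: 29.95
eef_pos: [0.4609, -0.3375, 0.1863]
tool_rot: [0.716, 3.059, 0.001]
contact_force: [-3.7, 3.2, 9.5]
finger_gap: 0.0428
grasp_force: 62.4
```

servo_tool:
  rows: "0 0 0 0 0 -0.4 0.4;0 0 0 0 0 0 0.55;0 0 0 0 0 0 0.65;0 0 0 0 0 0 0.8;0 0 0 0 0 0 0.8;0 0 0 0 0 -8 0.8;0 0 0 0 0 -20 0.8;0 0 0 0 0 -35 0.9;0 0 0 0 0 -40 1;0 0 0 0 0 -40 1;0 0 0 0 0 -20 1;0 0 0 0 0 -10 1;0 0 0 0 0 0 1;0 0 0 0 0 0 1"

```text
t: 31.7
eef_pos: [0.4608, -0.3371, 0.3582]
tool_rot: [-0.716, -3.057, -0.001]
contact_force: [-0.8, -0.0, -0.5]
finger_gap: 0.0854
grasp_force: 0.0
```

Run:
```python
from h import *
T=tool();I=read_camera('wrist');np.save('T12.npy',T);np.save('I12.npy',I)
go(.4642,.0076,.36,-25,T)
# vertebra dark/light body vs plate same hue: use white disc visible part and spurs outside plate
g=(.4602,-.3381,-26.4)
xs=np.arange(-40,70,5)
ex=np.array([np.cos(np.radians(g[2])),np.sin(np.radians(g[2]))]);ey=np.array([-ex[1],ex[0]])
m=(cv2.cvtColor(I,cv2.COLOR_RGB2HSV)[...,1]<70)
for a in np.arange(-40,10,3):
    print(a,''.join('#' if m[tuple(np.round(wproj(T,np.append(np.array(g[:2])+(a*ex+b*ey)*1e-3,.006))[::-1]).astype(int))] else '.' for b in range(-40,41,1)))
V=cv2.cvtColor(I,cv2.COLOR_RGB2HSV)[...,2]
print('V at top plane z=.038')
for a in (-6,0,6,12,22,26,30,36,50):
    print(a,[int(V[tuple(np.round(wproj(T,np.append(np.array(g[:2])+(a*ex+b*ey)*1e-3,.038))[::-1]).astype(int))]) for b in range(-30,31,2)])
```

```text
pos [ 0.4608 -0.3371  0.3582] yaw -26.36 tilt [-0.0013  0.0007]
shift mm [150.  310.4  -1.6] turn z -1.36
-40 .................................................................................
-37 .................................................................................
-34 .................................................................................
-31 .................................................................................
-28 .................................................................................
-25 .................................................................................
-22 .................................................................................
-19 .................................................................................
-16 .................................................................................
-13 .................................................................................
-10 .................................................................................
-7 .............................................
[... 1179 characters left out ...]
8, 182, 133, 179, 118, 102, 79, 185, 183, 183, 187, 80, 91, 112, 119, 112, 91, 92]
26 [138, 143, 151, 160, 167, 168, 177, 183, 184, 183, 186, 83, 94, 93, 95, 95, 94, 93, 95, 81, 185, 182, 183, 166, 127, 176, 156, 159, 153, 147, 138]
30 [182, 179, 173, 169, 164, 160, 153, 164, 183, 183, 188, 78, 78, 79, 78, 78, 77, 77, 78, 78, 184, 183, 183, 165, 119, 160, 166, 171, 175, 180, 184]
36 [173, 173, 176, 179, 185, 177, 181, 182, 181, 184, 187, 124, 122, 126, 126, 126, 122, 125, 126, 127, 181, 184, 184, 180, 178, 191, 178, 181, 180, 189, 185]
50 [177, 176, 177, 177, 177, 174, 172, 176, 178, 177, 176, 174, 175, 151, 177, 180, 180, 124, 175, 175, 177, 180, 181, 178, 172, 180, 181, 172, 171, 182, 186]
```

servo_tool:
  rows: "0 0 0 7 14 0 1;0 0 0 14 29 0 1;0 0 0 14 29 0 1;0 0 0 14 29 0 1;0 0 0 14 29 0 1;0 0 0 14 29 0 1;0 0 0 14 29 0 1;0 0 0 14 29 0 1;0 0 0 14 29 0 1;0 0 0 14 29 0 1;0 0 0 9 20 0 1;0 0 0 5 11 0 1;0 0 0 3 4.4 20 1;0 0 0 0 0 0 1;0 0 0 0 0 0 1"

```text
t: 33.62
eef_pos: [0.4645, 0.0066, 0.3393]
tool_rot: [-0.718, -3.058, 0.001]
contact_force: [-0.4, 0.6, -0.1]
finger_gap: 0.0854
grasp_force: 0.0
```

Run:
```python
from h import *
T=tool();go(.4642,.0076,.1985,-24.4);np.save('T13.npy',T)
I=read_camera('wrist');np.save('I13.npy',I)
report(T,I,'blue',.052,(.4642,.0076,-24.4),4)
```

```text
pos [0.4645 0.0066 0.3393] yaw -26.43 tilt [-0.0001 -0.0005]
shift mm [  0.7   0.9 140.8] turn z -2.03
-45 []
-41 []
-37 [(np.float64(-6.500000000000001), np.float64(7.5))]
-33 [(np.float64(-14.0), np.float64(15.0))]
-29 [(np.float64(-18.000000000000004), np.float64(19.0))]
-25 [(np.float64(-20.0), np.float64(21.5))]
-21 [(np.float64(-22.5), np.float64(23.5))]
-17 [(np.float64(-23.5), np.float64(25.0))]
-13 [(np.float64(-24.5), np.float64(26.000000000000004))]
-9 [(np.float64(-25.500000000000004), np.float64(26.000000000000004))]
-5 [(np.float64(-25.0), np.float64(26.000000000000004))]
-1 [(np.float64(-25.0), np.float64(26.000000000000004))]
3 [(np.float64(-25.500000000000004), np.float64(26.000000000000004))]
7 [(np.float64(-25.0), np.float64(26.000000000000004))]
11 [(np.float64(-25.0), np.float64(26.000000000000004))]
15 [(np.float64(-25.500000000000004), np.float64(26.5))]
19 [(np.float64(-15.5), np.float64(-7.5)), (np.float64(8.5), np.float64(16.5))]
23 [(np.float64(-31.0), np.float64(-8.0)), (np.float64(8.5), np.float64(35.0))]
27 [(np.float64(-49.5), np.float64(-8.0)), (np.float64(8.5), np.float64(50.0))]
31 [(np.float64(-50.0), np.float64(-30.5)), (np.float64(-15.5), np.float64(16.5)), (np.float64(33.0), np.float64(51.00000000000001))]
35 [(np.float64(-15.5), np.float64(16.5))]
39 [(np.float64(-15.0), np.float64(15.5))]
43 [(np.float64(-3.0), np.float64(4.500000000000001))]
47 [(np.float64(-3.0), np.float64(3.0))]
51 [(np.float64(-3.5), np.float64(4.0))]
55 [(np.float64(-2.5), np.float64(3.5))]
59 [(np.float64(-2.5), np.float64(4.0))]
63 [(np.float64(-3.0), np.float64(3.5))]
67 []
71 []
75 []
79 []
```

servo_tool:
  rows: "0 0 -2 0.7 1.3 15 1;0 0 0 0 0 35 1;0 0 0 0 0 35 1;0 0 0 0 0 28 1;0 0 0 0 0 16 1;0 0 0 0 0 8 1;0 0 0 0 0 4 1;0 0 0 0 0 0 1;0 0 0 0 0 0 0.6;0 0 0 0 0 0 0.5;0 0 0 0 0 0 0.5;0 0 0 0 0 0 0.5;0 0 0 0 0 0 0.5"

```text
t: 35.3
eef_pos: [0.4647, 0.0088, 0.1986]
tool_rot: [0.663, 3.07, 0.001]
contact_force: [-1.9, 0.7, 6.6]
finger_gap: 0.0512
grasp_force: 62.9
```

Run:
```python
from h import *
go(.4437,.3335,.29,-24.4);s=read_state();print(s['finger_gap'],s['contact_force'],s['torque'])
```

```text
pos [0.4647 0.0088 0.1986] yaw -24.36 tilt [0.001  0.0005]
shift mm [152.9 287.2 -91.2] turn z 0.04
0.051239814256498484 [-1.90742125  0.69647036  6.57518819] [-0.02988329  0.34183144 -0.07216085]
```

servo_tool:
  rows: "0 0 0 0 0 -3 0.5;0 0 0 0 0 -6 0.5;0 0 0 0 0 -14 0.5;0 0 0 0 0 -24 0.5;0 0 0 0 0 -28 0.5;0 0 0 0 0 -20 0.5;0 0 0 0 0 -10 0.5;0 0 0 7 12 -5 0.5;0 0 0 15 28 0 0.5;0 0 0 15 28 0 0.5;0 0 0 15 28 0 0.5;0 0 0 15 28 0 0.5;0 0 0 15 28 0 0.5;0 0 0 15 28 0 0.5;0 0 0 15 28 0 0.5;0 0 0 15 28 0 0.5;0 0 0 13 25 0 0.5;0 0 0 8 15 0 0.5;0 0 0 5 10 0 0.5;0 0 0 0 0 0 0.5"

```text
t: 37.8
eef_pos: [0.4429, 0.3326, 0.3078]
tool_rot: [0.662, 3.071, -0.001]
contact_force: [0.2, -0.7, -0.8]
finger_gap: 0.051
grasp_force: 62.5
```

Run:
```python
from h import *
T=tool();I=read_camera('wrist');np.save('T14.npy',T);np.save('I14.npy',I)
c=disc(T,I,(.4437,.3335));go(*c,.1846,-24.4,T);s=read_state();print(s['finger_gap'],s['contact_force'])
```

```text
disc ctr 0.44295 0.33325000000000005 r mm 22.059627532958984 area 682.0 full 1520.53084433746
pos [0.4429 0.3326 0.3078] yaw -24.34 tilt [-0.0001 -0.0004]
shift mm [  0.3   0.6 123.2] turn z 0.06
0.05164059616345129 [ 0.15118784 -0.30209558 -1.85030457]
```

servo_tool:
  rows: "0 0 0 -4.9 0.6 15 0.5;0 0 0 0 0 25 0.5;0 0 0 0 0 25 0.5;0 0 0 0 0 22 0.5;0 0 0 0 0 14 0.5;0 0 0 0 0 8 0.5;0 0 0 0 0 5 0.5;0 0 0 0 0 3 0.5;0 0 0 0 0 2 0.5;0 0 0 0 0 1 0.5;0 0 0 0 0 0 0.5"

```text
t: 39.22
eef_pos: [0.4476, 0.331, 0.1881]
tool_rot: [-0.663, -3.071, -0.0]
contact_force: [-0.5, 0.1, -0.9]
finger_gap: 0.0512
grasp_force: 62.5
```

servo_tool:
  rows: "0 0 0 0 0 0.7 0.5;0 0 0 0 0 0.7 0.5;0 0 0 0 0 0 0.5"

```text
t: 39.6
eef_pos: [0.4476, 0.3309, 0.1865]
tool_rot: [-0.663, -3.071, 0.0]
contact_force: [-0.2, -0.5, -0.5]
finger_gap: 0.051
grasp_force: 62.5
```

servo_tool:
  rows: "0 0 0 0 0 0.7 0.5;0 0 0 0 0 0.6 0.5;0 0 0 0 0 0 0.5"

```text
t: 39.98
eef_pos: [0.4476, 0.3309, 0.1852]
tool_rot: [-0.663, -3.071, 0.0]
contact_force: [0.1, -0.3, -0.8]
finger_gap: 0.051
grasp_force: 62.5
```

servo_tool:
  rows: "0 0 0 0 0 0.5 0.5;0 0 0 0 0 0 0.5"

```text
t: 40.22
eef_pos: [0.4476, 0.331, 0.1848]
tool_rot: [-0.663, -3.071, 0.0]
contact_force: [-0.3, 0.3, -2.0]
finger_gap: 0.0509
grasp_force: 62.5
```

servo_tool:
  rows: "0 0 0 0 0 0.6 0.5;0 0 0 0 0 0 0.5"

```text
t: 40.48
eef_pos: [0.4476, 0.3309, 0.1847]
tool_rot: [-0.663, -3.071, -0.0]
contact_force: [-1.9, -1.4, 5.1]
finger_gap: 0.0513
grasp_force: 63.2
```

servo_tool:
  rows: "0 0 0 0 0 0.3 0.5;0 0 0 0 0 0 0.5"

```text
t: 40.72
eef_pos: [0.4476, 0.3309, 0.1847]
tool_rot: [-0.663, -3.071, -0.001]
contact_force: [-3.8, -2.8, 8.3]
finger_gap: 0.0512
grasp_force: 63.8
```

servo_tool:
  rows: "0 0 0 0 0 -0.4 0.5;0 0 0 0 0 0 0.65;0 0 0 0 0 0 0.75;0 0 0 0 0 0 0.9;0 0 0 0 0 0 0.9;0 0 0 0 0 -8 0.9;0 0 0 0 0 -20 0.9;0 0 0 0 0 -35 0.9;0 0 0 0 0 -40 0.9;0 0 0 0 0 -40 0.9;0 0 0 0 0 -20 0.9;0 0 0 0 0 -10 0.9;0 0 0 0 0 0 0.9;0 0 0 0 0 0 0.9"

```text
t: 42.48
eef_pos: [0.4473, 0.3309, 0.3562]
tool_rot: [-0.663, -3.07, 0.002]
contact_force: [-0.6, 0.3, -0.2]
finger_gap: 0.0771
grasp_force: 0.0
```

Run:
```python
from h import *
T=tool();I=read_camera('wrist');t=read_state()
H=cv2.cvtColor(I,cv2.COLOR_RGB2HSV)[...,2];g=(.4474,.3311,-24.4)
ex=np.array([np.cos(np.radians(g[2])),np.sin(np.radians(g[2]))]);ey=np.array([-ex[1],ex[0]])
for a in (-6,6,22,30,36,60):
    print(a,[int(H[tuple(np.round(wproj(T,np.append(np.array(g[:2])+(a*ex+b*ey)*1e-3,.038))[::-1]).astype(int))]) for b in range(-34,35,2)])
# cord still standing: yellow centroid in scene & top; initial post-insert prediction
for n in('scene','top'):
    J=read_camera(n);h=cv2.cvtColor(J,cv2.COLOR_RGB2HSV);p=proj(n,(.6392,.1612,.137)).astype(int)
    w=h[p[1]-8:p[1]+12,p[0]-12:p[0]+12];m=(w[...,0]>20)&(w[...,0]<34)&(w[...,1]>140);v,u=np.nonzero(m)
    print(n,p,'yellow u',u.min()+p[0]-12,u.max()+p[0]-12,'v top',v.min()+p[1]-8,m.sum())
```

```text
-6 [199, 200, 200, 199, 211, 198, 205, 204, 199, 204, 203, 199, 209, 220, 213, 201, 203, 201, 198, 201, 196, 199, 198, 196, 197, 195, 207, 197, 195, 198, 157, 167, 218, 215, 214]
6 [188, 187, 188, 186, 188, 187, 186, 204, 187, 190, 188, 197, 184, 224, 193, 209, 222, 243, 217, 235, 230, 236, 227, 218, 215, 214, 214, 214, 215, 215, 216, 217, 215, 214, 214]
22 [112, 118, 108, 109, 152, 104, 113, 125, 129, 206, 205, 205, 211, 139, 142, 141, 147, 144, 149, 126, 178, 158, 205, 204, 207, 125, 108, 120, 105, 156, 182, 116, 111, 132, 133]
30 [201, 199, 195, 191, 191, 184, 180, 180, 181, 204, 205, 205, 118, 88, 88, 88, 89, 89, 91, 88, 85, 187, 205, 204, 205, 158, 180, 185, 191, 194, 197, 199, 202, 204, 206]
36 [178, 179, 178, 182, 178, 180, 183, 186, 183, 204, 209, 206, 161, 152, 153, 152, 150, 149, 150, 147, 145, 188, 207, 203, 204, 201, 187, 186, 197, 192, 187, 189, 175, 178, 183]
60 [181, 179, 182, 182, 182, 181, 182, 182, 179, 181, 175, 178, 183, 183, 187, 179, 204, 201, 177, 181, 173, 177, 177, 178, 182, 179, 178, 178, 186, 194, 192, 194, 194, 191, 190]
scene [378 237] yellow u 369 382 v top 237 125
top [194 129] yellow u 189 202 v top 127 131
```

```bash
python3 -c "
from rig import *
print(close_job())"
```

```text
the job is handed in; nothing more can be done
None
```

I've handed the job in at about 42 s: the yellow cord stands head up and fully home in the clip, and the red, green and blue vertebrae stand upright and released on their own plates. Because the task didn't say where the body's centre lies, I set the green about 2.5 mm and the blue about 5 mm off their origins, as a compromise between origin and body centre.

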